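Wedge the spotting scope onto its bench stand

ROBOT

A 6-joint arm with a two-finger parallel gripper is mounted at the origin on the work surface. World frame = base frame: x ahead of the robot, y to its left, z up, the work surface at z = 0. Lengths are in m, angles in rad, forces in N, time in s.
With the tool pointing down it reaches from about 0.275 to 0.85 m from the base axis. Payload 5.2 kg.
Tool frame: the origin (TCP) lies on the front face of the gripper's body, between the roots of the fingers; the fingertips stand 73 mm ahead of it and the grasp point (between the pads) lies 54 mm ahead of it; x points along the fingers, y is the direction in which the jaws open and shut, and the axes are right-handed (so a half turn about x gives the same grasp; the last joint's range is limited). The gripper opens to 85 mm and grips with 20 to 120 N. Pads are 22 mm wide; open, the fingers measure 114 mm over their backs; the gripper's body (76 mm by 85 mm) begins 54 mm behind the grasp point. The pads swing forward as they close: fully open they stand 13 mm farther back than shut.
Start: joints at [1.066, 0.259, 1.535, -0, 1.348, -0.203], TCP at [0.163, 0.525, 0.304] pointing down, gripper open.
Joint ranges: [-3.14, 3.14], [-0.91, 2.08], [0.19, 2.58], [-1.22, 4.36], [0.22, 2.71], [-3.12, 3.12]. Speed limits (rad/s): [2.57, 2.57, 3.14, 3.14, 3.14, 3.14].

INTERFACE

Orientations are given as a 3x3 rotation matrix whose columns are the frame's x, y, z axes.
In Python, from cell import manip gives the robot as it stands. The module is installed in compiled form; this text tells all that it offers.
- The arm moves only by the shell command python3 -m pendant 'ROWS'. ROWS is JSON, a list of rows, each a list of 7 numbers: the shift along the tool's x, y, z in mm, then the turn, a rotation vector about the tool's x, y, z in rad, then the finger opening in mm, from 0 to 85.4. A call has 1 to 20 rows; each row shifts and turns the commanded pose from where the row before left it, along the tool's axes as they then stand; what a row does not reach is not made up. A row lasts 1/10 s, in which the tool goes at most 50 mm and 8.59 degrees, less where a joint would pass 70% of its speed; a pose out of reach is approached as far as the arm can. A call with a gripper value outside its range is refused whole. The fingers move at their own pace and stop on an object; the grip force is fixed at half the most. Time passes only in rows, so rows that do not move let the fingers close. It gives the time, the measured TCP pose, the force and the opening at its end, in the units of the state.
- manip.state(): the state, without advancing time (a new reading comes with each control period).
- manip.camera(name): name is "side" or "top"; returns the picture (480x640x3 uint8, blue, green, red); there is no depth.
- manip.calibration(name): a dict with "fx", "fy", "cx", "cy" (pixels), "D" ([k1, k2, p1, p2, k3] as OpenCV has them; the pictures are not rectified), "R" (3x3) and "t" (3): a world point X has camera coordinates R X + t. Camera axes: x right, y down, z forward; pixel columns grow to the right and rows downward; lengths in m; the calibration is good to about 2 mm. A picture is of the moment at which its call begins. calibration takes no time and is no camera call.
- manip.finish_job(): hands the job in, once; it reports no verdict.
The state is a dict: "t": time; "qpos": joint angles; "qd": joint speeds; "joint_torque": joint torques, N m; "tcp_pos": TCP position; "tcp_rot": TCP orientation; "force": force on the tool from outside, world axes, zero at the start; "ft_torque": the same for the moment, N m; "grip_width": finger opening in m.
Only numpy, scipy, OpenCV 4.12 (cv2) and the standard library are available. Lean on these libraries where they do the work, as an engineer would, in place of code of your own. Each camera call takes 0.05 s, during which the arm holds its last target. There are 200 camera calls.

TASK

Mount the spotting scope on its bench stand: lift it over, lay its dovetail foot on the open rear end of the stand's tapered way, narrow end of the foot first, then slide it forward under the jaws until it wedges and press it home with a firm, steady push of about 20 N, so that it stays tight by itself when you let go. Do not force it harder than that by much, or the jaws are marred, and leave the other things on the desk where they are.

Things in the scene. Friction and masses are not known exactly. Their poses are not given: they have to be found in the camera images.
- scope: dark green and black spotting scope, 254 mm long, about 0.75 kg, standing upright on its foot on the desk. Origin at the centre of the underside of the foot; +x towards the big front lens, +z up. Barrel (50 to 63 mm thick) from x 38 to 146 mm and eyepiece (32 to 36 mm thick) from x -32 to -108 mm, both on the axis z 50. Centre of mass near x 2, z 40
- scope_grip (a point): centre of the scope's flat-sided prism housing, 3 mm ahead of and 49 mm above the foot's underside centre; axes as the scope's. The housing is 58 mm wide (y), 70 mm long, z 24 to 74 mm above the foot's underside; a 22 mm focus drum stands 10 mm above its top, near the front
- scope_foot (a point): centre of the underside of the scope's aluminium dovetail foot; axes as the scope's. The foot is 60 mm long, 12 mm high, 49 mm wide at its rear, 39 mm at its front end (5 degrees each side), flanks leaning in 30 degrees towards the top. Above it a neck 18 mm wide up to the housing at z 24 mm
- scope_shoulder (a point): middle of the housing's flat rear face, 32 mm behind the foot's centre, 50 mm above its underside, where the eyepiece tube (32 mm thick, 36 mm long, then 36 mm thick) leaves it; axes as the scope's. The face stands out 13 mm as a shoulder on each side of the tube, z 24 to 74: fingers astride the tube can push on both shoulders
- stand: grey bench stand bolted to the desk, with a round column and a flat head; origin on the desk below the middle of the way. Its base plate is 150 x 120 x 12 mm. +x is the direction in which the scope is slid in, +z up
- way (a point): middle of the tapered dovetail way, on its floor, 105 mm above the desk; axes as the stand's. Over x -52 to 52 mm two aluminium jaws 14.5 mm high (out to y 41 and -57) narrow towards +x by 5 degrees each side and overhang 30 degrees, like the foot. The waxed faces (friction about 0.2) hold a wedged foot by themselves
- landing (a point): centre of the bare landing behind the jaws: the way's dark floor plate, 84 mm wide, runs on from the jaws' mouth at x -52 to x -120 mm of the way, at the same height (way z 0), with nothing above it; this point is 80 mm behind the middle of the way. Axes as the stand's
- fixed_jaw: jaw on the way's +y side; origin and axes as the stand's. The jaw at -y is a gib on springs (60 N per mm), screwed up to 3 mm in or out by the last user: the foot meets both jaws with its centre at x -17 to 17, y -1.5 to 1.5 mm of the way, found by feel, then takes 8 to 12 N of push a mm. Tight: each jaw keeps over 7 N (push 14 to 23 N). Marred: over 45 N (push over 26 N, or held off centre)
- lens_cap: black round lens cap, 68 mm across, 9 mm high; origin at the centre of its underside; not to be moved
- case_tray: black plastic grid tray of brass cases, 85 x 125 x 33 mm; origin at the centre of its underside; not to be moved
- green_carton: dark green carton, 80 x 105 x 38 mm; origin at the centre of its underside; not to be moved
- red_carton: red carton, 80 x 105 x 38 mm; origin at the centre of its underside; not to be moved
- binoculars: black binoculars lying flat, 120 x 126 x 54 mm; origin under their middle; not to be moved
- highlighter: green highlighter pen, 107 x 17 x 13 mm; origin under its middle; not to be moved
- ear_defenders: ear defenders with red cups and a black band, lying on the desk, about 145 x 190 x 40 mm; origin between the cups, on the desk; not to be moved

How it is judged:
By the outcome, as a careful person would: the job done as asked, in the order asked, and still so for the second after the job is handed in, with the robot touching nothing.
It also fails if it takes over 61 s, if anything falls off the work surface, if the arm or the gripper's body presses on something with over 40 N, if the wrist force passes 120 N, or if a joint passes its speed limit or range.

## Working session

There is one attempt and no reset: what is moved stays moved. The work goes in short steps, Python scripts to look and compute and a shell command to move; the robot and the scene stay as the last step left them, time stands still between calls to the robot, and variables do not carry over. Pictures are saved under pics/ and viewed, about 8 in all and at most 12, crops included, and the job is handed in when it is done.

```bash
mkdir -p pics; python3 - <<'E'
from cell import manip
import cv2
for n in("top","side"):
    cv2.imwrite(f"pics/{n}0.png",manip.camera(n)); print(n,manip.calibration(n))
s=manip.state(); print(s)
E
```

```text
top {'fx': 457.1370669255934, 'fy': 457.1370669255934, 'cx': 322.5697232192497, 'cy': 236.69352673173296, 'D': array([-0.03791013,  0.        ,  0.        ,  0.        ,  0.        ]), 'R': array([[ 0.02379339, -0.99945918,  0.0226986 ],
       [-0.99641803, -0.02555175, -0.08061154],
       [ 0.08114794, -0.02069927, -0.99648711]]), 't': array([-0.02263206,  0.52561399,  1.09243636])}
side {'fx': 621.7343150207269, 'fy': 621.7343150207269, 'cx': 316.6234180758141, 'cy': 235.09315354712516, 'D': array([0.01832482, 0.        , 0.        , 0.        , 0.        ]), 'R': array([[ 9.55196810e-01, -2.95969980e-01, -9.08812425e-04],
       [-1.85338032e-01, -5.95749831e-01, -7.81493412e-01],
       [ 2.30757165e-01,  7.46648451e-01, -6.23912832e-01]]), 't': array([-0.52313069,  0.18108511,  1.45976028])}
{'t': 0.1, 'qpos': array([ 1.06622454e+00,  2.59299703e-01,  1.53594608e+00, -1.05479213e-05,
        1.34799581e+00, -2.02803799e-01]), 'qd': array([ 0.00116731, -0.00317017, -0.00263405, -0.00097603,  0.00031948,
       -0.00039449]), 'joint_torque': array([ 1.41278866e-03, -4.46974897e+01, -2.91244125e+01, -4.07603029e-04,
        6.44192129e-03,  1.52939617e-05]), 'tcp_pos': array([0.16327887, 0.52484752, 0.30315286]), 'tcp_rot': array([[-7.88145093e-04,  2.97205893e-01,  9.54813089e-01],
       [-1.44842289e-03,  9.54812045e-01, -2.97206764e-01],
       [-9.99998640e-01, -1.61721519e-03, -3.22050609e-04]]), 'force': array([-0.35545313, -0.38004097,  0.13941147]), 'ft_torque': array([-0.01558491,  0.01983766,  0.01328499]), 'grip_width': 0.08569149174461835}
```

View pics/top0.png

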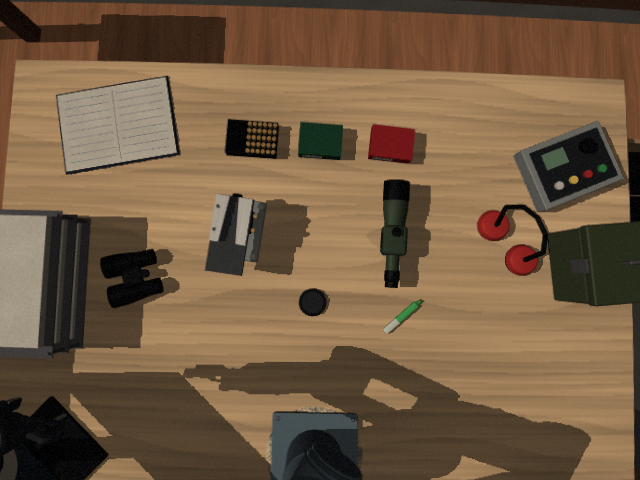

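View pics/side0.png

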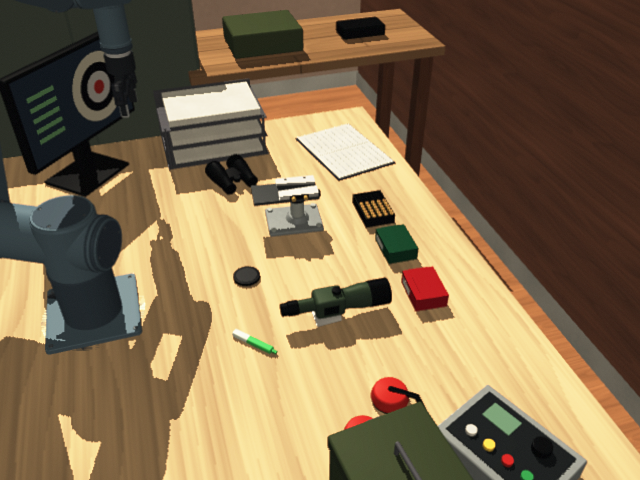

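The top view shows the scope around (395,235) with its lens pointing up the image (+x), and the stand around (232,235) with the dark landing at its lower end (225,262). I'll enlarge both.

```bash
cat > h.py <<'E'
from cell import manip
import numpy as np, cv2
def cal(n):
    c=manip.calibration(n); K=np.array([[c['fx'],0,c['cx']],[0,c['fy'],c['cy']],[0,0,1.]]); return c,K
def ray(n,px,z):
    c,K=cal(n); u=cv2.undistortPoints(np.array([[px]],float),K,c['D'])[0,0]
    d=c['R'].T@np.array([u[0],u[1],1]); o=-c['R'].T@c['t']; return o+d*(z-o[2])/d[2]
def proj(n,P):
    c,K=cal(n); return cv2.projectPoints(np.array(P,float).reshape(-1,1,3),cv2.Rodrigues(c['R'])[0],c['t'],K,c['D'])[0][:,0]
def crop(im,x0,y0,w,h,s,step=10):
    o=cv2.resize(im[y0:y0+h,x0:x0+w],None,fx=s,fy=s,interpolation=cv2.INTER_CUBIC)
    for x in range(-(-x0//step)*step,x0+w,step):
        cv2.line(o,((x-x0)*s,0),((x-x0)*s,6),(0,255,255),1); cv2.putText(o,str(x),((x-x0)*s,16),0,.35,(0,255,255),1)
    for y in range(-(-y0//step)*step,y0+h,step):
        cv2.line(o,(0,(y-y0)*s),(6,(y-y0)*s),(0,255,255),1); cv2.putText(o,str(y),(8,(y-y0)*s+4),0,.35,(0,255,255),1)
    return o
E
python3 - <<'E'
from h import *
t=cv2.imread('pics/top0.png')
cv2.imwrite('pics/topc.png',np.hstack([cv2.convertScaleAbs(crop(t,196,176,80,116,5),alpha=1),cv2.convertScaleAbs(crop(t,360,176,70,116,5),alpha=1.8)]))
E
```

```text
(no output)
```

View pics/topc.png

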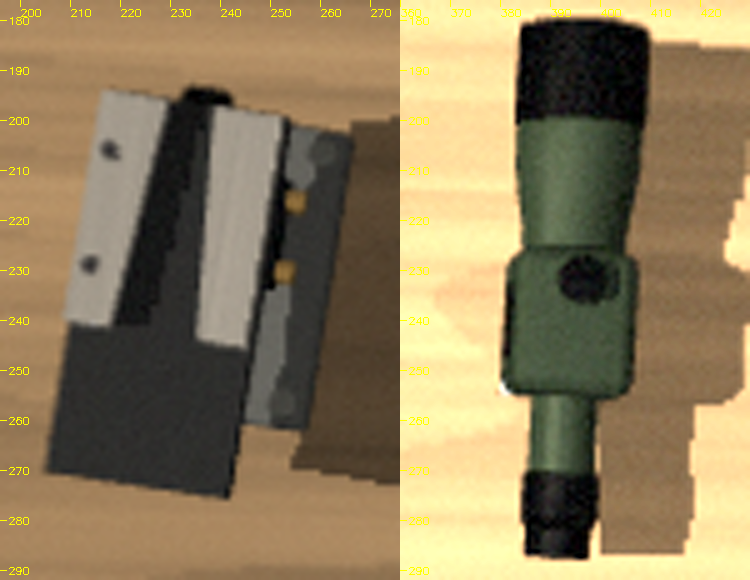

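```bash
cat >> h.py <<'E'
from scipy.optimize import least_squares
def T(p,P):
    x,y,a=p; P=np.array(P,float)/1000; c,s=np.cos(a),np.sin(a)
    return np.c_[x+c*P[:,0]-s*P[:,1], y+s*P[:,0]+c*P[:,1], P[:,2]]
E
python3 - <<'E'
from h import *
print('cam',[(-cal(n)[0]['R'].T@cal(n)[0]['t']).round(3) for n in('top','side')])
SP=[(-120,42,105),(-120,-42,105),(52,41,119.5),(-52,41,119.5)]; SU=np.array([(205,270),(242,275.5),(216,194),(208.7,240.3)],float)
f=least_squares(lambda p:(proj('top',T(p,SP))-SU).ravel(),[.45,.2,0]); st=f.x; print('stand',st,f.fun.round(1))
# scope, top: axis col points, housing
def g(p):
    r=[]
    a=proj('top',T(p,[(130,0,50),(-95,0,50),(-32,0,74),(38,0,74),(3,29,74),(3,-29,74),(-108,0,50)]))
    return [a[0,0]-396.8,a[1,0]-392,a[2,1]-255,a[3,1]-225.5,a[4,0]-381.6,a[5,0]-407.2,a[6,1]-287.5]
f=least_squares(g,[.45,-.15,0]); sc=f.x; print('scope',sc,f.fun.round(1))
np.save('p.npy',[st,sc])
s=cv2.imread('pics/side0.png')
x0,y0,k=235,165,4
o=crop(s,x0,y0,180,145,k)
def d(P,c):
    for u in proj('side',P): cv2.circle(o,(int((u[0]-x0+.5)*k),int((u[1]-y0+.5)*k)),3,c,1)
d(T(st,SP),(0,0,255)); d(T(st,[(75,60,12),(75,-60,12),(-75,-60,12),(-75,60,12)]),(255,0,0))
d(T(sc,[(-32,-29,74),(38,-29,74),(-32,29,74),(38,29,74),(-32,-29,24),(38,-29,24)]),(0,0,255)); d(T(sc,[(-30,-24.5,0),(30,-19.5,0),(-108,0,50),(146,0,50)]),(255,0,255))
cv2.imwrite('pics/sidec.png',o)
E
```

```text
cam [array([0.436, 0.013, 1.131]), array([ 0.196, -1.137,  1.052])]
stand [ 0.5514477   0.19767282 -0.11385156] [-0.1  0.4  0.1  0.1  0.  -0.1 -0.  -0.4]
scope [ 0.51499331 -0.17780789 -0.04207263] [-0.7 -0.9  0.1 -0.3  1.2  0.3  0.1]
```

View pics/sidec.png

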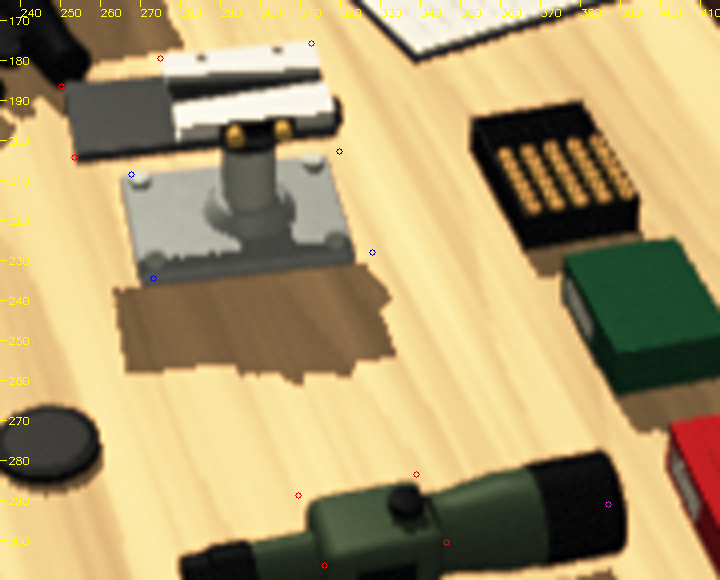

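```bash
python3 - <<'E'
from h import *
st,sc=np.load('p.npy')
s=cv2.imread('pics/side0.png')
x0,y0,k=272,270,6
o=cv2.convertScaleAbs(crop(s,x0,y0,130,62,k),alpha=1.8)
def d(P,c):
    for u in proj('side',P): cv2.circle(o,(int((u[0]-x0+.5)*k),int((u[1]-y0+.5)*k)),3,c,1)
d(T(sc,[(-32,-29,74),(38,-29,74),(-32,29,74),(38,29,74),(-32,-29,24),(38,-29,24)]),(0,0,255)); d(T(sc,[(-30,-24.5,0),(30,-19.5,0),(-108,0,50),(146,0,50)]),(255,0,255))
cv2.imwrite('pics/sided.png',o)
E
```

```text
(no output)
```

View pics/sided.png

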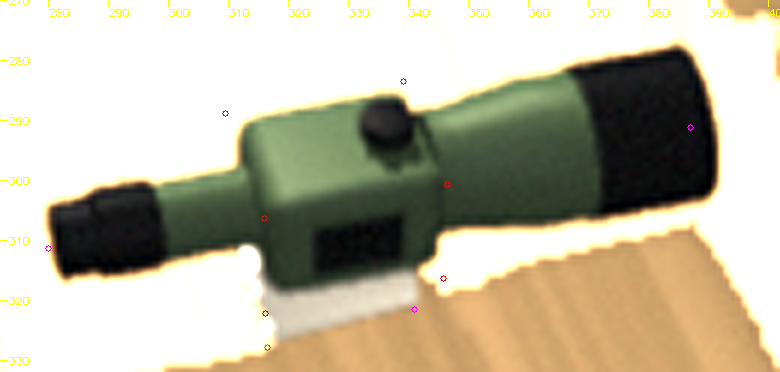

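```bash
cat >> h.py <<'E'
def go(xyz,yaw):
    "yaw turn (rotvec about tool x, first) and then tool shift mm to reach TCP xyz (m)"
    s=manip.state(); R=s['tcp_rot']; z=R[:,2]; dy=-(yaw-np.arctan2(z[1],z[0]))
    c,n=np.cos(yaw),np.sin(yaw); Rt=np.array([[0,-n,c],[0,c,n],[-1,0,0]])
    rv=cv2.Rodrigues(R.T@Rt)[0].ravel()
    print('t',round(s['t'],2),'turn rotvec',rv.round(4),'then shift mm',(Rt.T@(np.array(xyz)-s['tcp_pos'])*1000).round(1),'F',s['force'].round(1),'w',round(s['grip_width']*1000,1),'tcp',s['tcp_pos'].round(4))
def rel(p,P,name=''):
    "tcp in frame p (mm) "
    s=manip.state(); d=s['tcp_pos']-np.array([p[0],p[1],0]); c,n=np.cos(p[2]),np.sin(p[2]); z=s['tcp_rot'][:,2]
    return np.array([c*d[0]+n*d[1],-n*d[0]+c*d[1],d[2]])*1000, np.arctan2(z[1],z[0])-p[2]
E
python3 -c "
from h import *
st,sc=np.load('p.npy'); t=T(sc,[(2,0,200)])[0]; print(t); go(t,sc[2])"
```

```text
[ 0.51699154 -0.17789201  0.2       ]
t 0.1 turn rotvec [-0.2597 -0.0005  0.0016] then shift mm [ 103.2 -687.2  383. ] F [-0.4 -0.4  0.1] w 85.7 tcp [0.1633 0.5248 0.3032]
```

```bash
python3 -m pendant '[[0,0,0,-0.13,0,0.0008,85],[0,0,0,-0.13,0,0.0008,85],[0,-38,21,0,0,0,85],[0,-38,21,0,0,0,85],[0,-38,21,0,0,0,85],[0,-38,21,0,0,0,85],[0,-38,21,0,0,0,85],[0,-38,21,0,0,0,85],[0,-38,21,0,0,0,85],[0,-38,21,0,0,0,85],[0,-38,21,0,0,0,85],[0,-38,21,0,0,0,85],[0,-38,21,0,0,0,85],[0,-38,21,0,0,0,85],[0,-38,21,0,0,0,85],[0,-38,21,0,0,0,85],[0,-38,21,0,0,0,85],[0,-38,21,0,0,0,85],[0,-38,21,0,0,0,85],[0,-38,21,0,0,0,85]]'; python3 -c "
from h import *
st,sc=np.load('p.npy'); t=T(sc,[(2,0,200)])[0]; go(t,sc[2])"
```

```text
t: 2.1
tcp_pos: [0.5129, -0.1757, 0.3024]
tcp_rot: [[-0.0, 0.042, 0.999], [0.002, 0.999, -0.042], [-1.0, 0.002, -0.0]]
force: [1.8, -0.2, 0.4]
grip_width: 0.0853
t 2.1 turn rotvec [-0.0001 -0.0005 -0.0021] then shift mm [102.4  -2.    4.2] F [ 1.8 -0.2  0.4] w 85.3 tcp [ 0.5129 -0.1757  0.3024]
```

```bash
python3 -m pendant '[[20,-2,4,0,0,-0.002,85],[40,0,0,0,0,0,85],[40,0,0,0,0,0,85],[30,0,0,0,0,0,85],[20,0,0,0,0,0,85],[20,0,0,0,0,0,85],[20,0,0,0,0,0,85],[14,0,0,0,0,0,85],[0,0,0,0,0,0,85]]'; python3 - <<'E'
from h import *
st,sc=np.load('p.npy'); t=T(sc,[(2,0,98)])[0]; go(t,sc[2])
s=manip.camera('side'); cv2.imwrite('pics/g.png',cv2.convertScaleAbs(crop(s,262,200,140,135,4),alpha=1.6))
E
```

```text
t: 3.0
tcp_pos: [0.515, -0.1754, 0.0966]
tcp_rot: [[-0.004, 0.042, 0.999], [0.002, 0.999, -0.042], [-1.0, 0.002, -0.004]]
force: [-0.2, 0.5, 0.5]
grip_width: 0.0849
t 3.0 turn rotvec [ 0.0002 -0.0044 -0.002 ] then shift mm [-1.4 -2.4  2.1] F [-0.2  0.5  0.5] w 84.9 tcp [ 0.515  -0.1754  0.0966]
```

View pics/g.png

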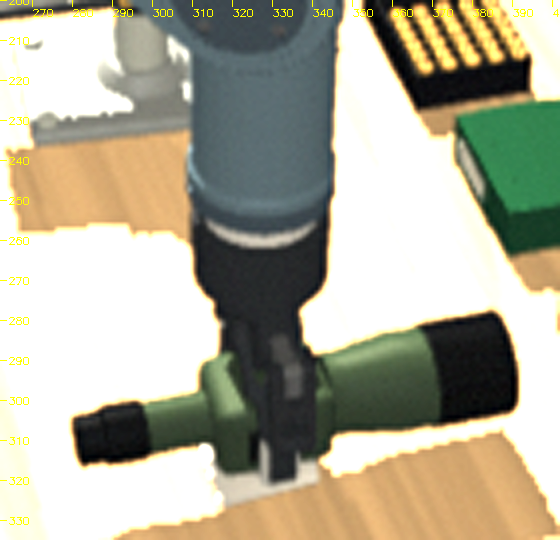

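The fingers stand astride the housing (finger at 325–338, housing at 312–343), so I'll close.

```bash
python3 -m pendant '[[0,-2,2,0,0,-0.002,70],[0,0,0,0,0,0,50],[0,0,0,0,0,0,50],[0,0,0,0,0,0,50],[0,0,0,0,0,0,50],[0,0,0,0,0,0,50],[0,0,0,0,0,0,50],[0,0,0,0,0,0,50]]'; python3 -m pendant '[[-5,0,0,0,0,0,50],[-10,0,0,0,0,0,50],[-20,0,0,0,0,0,50],[-30,0,0,0,0,0,50],[0,0,0,0,0,0,50],[0,0,0,0,0,0,50]]'; python3 - <<'E'
from h import *
st,sc=np.load('p.npy'); print(rel(sc,0))
s=manip.camera('side'); cv2.imwrite('pics/l.png',cv2.convertScaleAbs(crop(s,262,180,140,145,4),alpha=1.6))
print(manip.state()['ft_torque'])
E
```

```text
t: 3.85
tcp_pos: [0.5193, -0.1787, 0.1002]
tcp_rot: [[0.003, 0.042, 0.999], [-0.004, 0.999, -0.042], [-1.0, -0.003, 0.003]]
force: [0.9, 0.4, 5.7]
grip_width: 0.0574
t: 4.45
tcp_pos: [0.5182, -0.1781, 0.1637]
tcp_rot: [[0.0, 0.042, 0.999], [-0.003, 0.999, -0.042], [-1.0, -0.003, 0.0]]
force: [-0.8, 0.7, -8.8]
grip_width: 0.0572
(array([  3.20574346,  -0.18725274, 163.70137892]), np.float64(0.00031138564377105465))
[ 0.03025536  0.00691843 -0.00172925]
```

View pics/l.png

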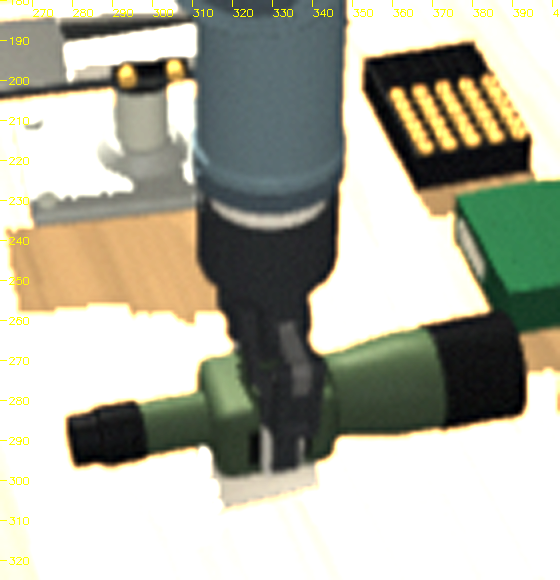

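```bash
python3 -c "
from h import *
st,sc=np.load('p.npy'); t=T(st,[(-83,0,250)])[0]; print(t);go(t,st[2])"
```

```text
[0.46898505 0.2071021  0.25      ]
t 4.5 turn rotvec [ 0.0721 -0.0017  0.0015] then shift mm [-87.3 376.8 -91.9] F [ 0.3  0.2 -9.5] w 57.9 tcp [ 0.5175 -0.1777  0.1627]
```

```bash
python3 -m pendant '[[-20,0,0,0,0,0,50],[-30,0,0,0.036,-0.001,0.001,50],[-30,10,0,0.036,-0.001,0.001,50],[-8,20,-5,0,0,0,50],[0,30,-8,0,0,0,50],[0,30,-8,0,0,0,50],[0,35,-8,0,0,0,50],[0,35,-8,0,0,0,50],[0,35,-8,0,0,0,50],[0,35,-8,0,0,0,50],[0,35,-8,0,0,0,50],[0,35,-8,0,0,0,50],[0,30,-8,0,0,0,50],[0,25,-8,0,0,0,50],[0,15,-7,0,0,0,50],[0,6,0,0,0,0,50],[0,0,0,0,0,0,50],[0,0,0,0,0,0,50]]'; python3 - <<'E'
from h import *
st,sc=np.load('p.npy'); t=T(st,[(-83,0,215)])[0]; go(t,st[2])
a=crop(manip.camera('top'),185,170,90,120,5); b=crop(manip.camera('side'),225,110,110,110,4)
b=cv2.copyMakeBorder(b,0,600-b.shape[0],0,0,0)
cv2.imwrite('pics/m.png',np.hstack([cv2.convertScaleAbs(b,alpha=1.4)[:600,:340+0] if 0 else b[:600,:350],a]))
E
```

```text
t: 6.3
tcp_pos: [0.4692, 0.2054, 0.2506]
tcp_rot: [[0.001, 0.114, 0.994], [-0.002, 0.994, -0.114], [-1.0, -0.002, 0.001]]
force: [0.1, -1.2, -8.1]
grip_width: 0.0574
t 6.3 turn rotvec [0.     0.0008 0.0015] then shift mm [35.6  1.7 -0.4] F [ 0.1 -1.2 -8.1] w 57.4 tcp [0.4692 0.2054 0.2506]
```

View pics/m.png

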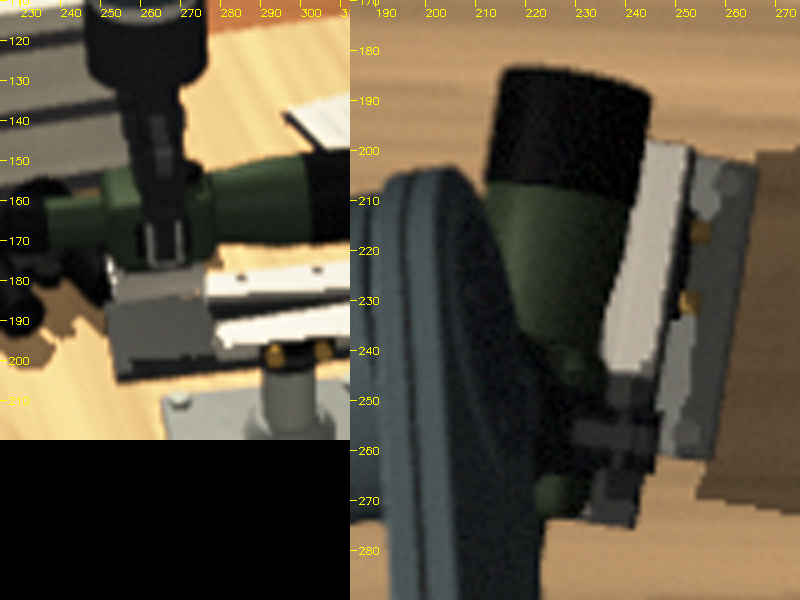

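```bash
python3 -m pendant '[[10,1.5,0,0,0.001,0.0015,50],[15,0,0,0,0,0,50],[10,0,0,0,0,0,50],[4,0,0,0,0,0,50],[2,0,0,0,0,0,50],[0,0,0,0,0,0,50]]';  python3 -m pendant '[[2,0,0,0,0,0,50],[0,0,0,0,0,0,50]]';python3 -m pendant '[[2,0,0,0,0,0,50],[0,0,0,0,0,0,50]]'; python3 - <<'E'
from h import *
st,sc=np.load('p.npy'); t=T(st,[(-83,0,205)])[0]; go(t,st[2]); print(rel(st,0),manip.state()['ft_torque'])
E
```

```text
t: 7.0
tcp_pos: [0.4697, 0.2075, 0.2105]
tcp_rot: [[0.001, 0.114, 0.994], [0.001, 0.994, -0.114], [-1.0, 0.001, 0.001]]
force: [-0.2, -0.1, -8.1]
grip_width: 0.0575
t: 7.2
tcp_pos: [0.4697, 0.2076, 0.2088]
tcp_rot: [[0.002, 0.113, 0.994], [0.001, 0.994, -0.113], [-1.0, 0.001, 0.002]]
force: [0.1, 0.5, -9.0]
grip_width: 0.0575
t: 7.4
tcp_pos: [0.4694, 0.2076, 0.2065]
tcp_rot: [[0.001, 0.114, 0.994], [0.001, 0.994, -0.114], [-1.0, 0.001, 0.001]]
force: [-0.4, 0.5, -8.5]
grip_width: 0.0576
t 7.4 turn rotvec [ 0.0001  0.0012 -0.0011] then shift mm [ 1.5 -0.5 -0.4] F [-0.4  0.5 -8.5] w 57.6 tcp [0.4694 0.2076 0.2065]
(array([-82.60149553,   0.50794997, 206.50001679]), np.float64(8.114127760150414e-05)) [ 0.03356514 -0.04653795  0.00479089]
```

```bash
python3 -m pendant '[[1,0,0,0,0,0,50],[0,0,0,0,0,0,50]]' | tail -4;  python3 -m pendant '[[1,0,0,0,0,0,50],[0,0,0,0,0,0,50]]'| tail -4;python3 -m pendant '[[0.5,0,0,0,0,0,50],[0,0,0,0,0,0,50]]'|tail -4; python3 - <<'E'
from h import *
st,sc=np.load('p.npy'); print(rel(st,0),manip.state()['force'],manip.state()['ft_torque'])
E
```

```text
tcp_pos: [0.4695, 0.2075, 0.2055]
tcp_rot: [[0.001, 0.114, 0.994], [0.001, 0.994, -0.114], [-1.0, 0.001, 0.001]]
force: [1.0, 0.2, -8.8]
grip_width: 0.0571
tcp_pos: [0.4699, 0.2076, 0.2052]
tcp_rot: [[0.003, 0.113, 0.994], [0.001, 0.994, -0.114], [-1.0, 0.002, 0.003]]
force: [-0.5, 0.3, -2.6]
grip_width: 0.0574
tcp_pos: [0.4701, 0.2077, 0.2052]
tcp_rot: [[0.003, 0.114, 0.994], [0.001, 0.994, -0.114], [-1.0, 0.002, 0.003]]
force: [-2.4, -0.2, 4.8]
grip_width: 0.0571
(array([-81.95077191,   0.68293101, 205.20775931]), np.float64(4.491190146344026e-05)) [-2.38248797 -0.17075615  4.79037822] [-0.2929742   0.42954107  0.00411301]
```

```bash
python3 -m pendant '[[-0.6,-0.5,0,0,0,-0.002,50],[0,0,4,0,0,0,50],[0,0,6,0,0,0,50],[0,0,6,0,0,0,50],[0,0,6,0,0,0,50],[0,0,6,0,0,0,50],[0,0,4,0,0,0,50],[0,0,0,0,0,0,50]]' |tail -4; python3 -m pendant '[[0,0,4,0,0,0,50],[0,0,4,0,0,0,50],[0,0,4,0,0,0,50],[0,0,0,0,0,0,50]]'| tail -4;python3 - <<'E'
from h import *
st,sc=np.load('p.npy'); print(rel(st,0),manip.state()['force'],manip.state()['ft_torque'])
E
```

```text
tcp_pos: [0.5031, 0.2032, 0.2052]
tcp_rot: [[0.004, 0.114, 0.993], [-0.001, 0.993, -0.114], [-1.0, -0.0, 0.004]]
force: [1.6, 0.3, 4.4]
grip_width: 0.0574
tcp_pos: [0.5144, 0.2024, 0.2052]
tcp_rot: [[0.003, 0.114, 0.993], [0.0, 0.993, -0.114], [-1.0, 0.0, 0.003]]
force: [-0.4, 2.1, 4.9]
grip_width: 0.0576
(array([-37.37674546,   0.46421196, 205.20152671]), np.float64(-0.00037153269706940995)) [-0.36749583  2.09338699  4.8938022 ] [ 0.16587582  0.12205304 -0.0372211 ]
```

```bash
cat > q.py <<'E'
from h import *
st,sc=np.load('p.npy'); s=manip.state(); n=st[2]; F=s['force']
print('t',round(s['t'],2),rel(st,0)[0].round(2),'F way', np.round([np.cos(n)*F[0]+np.sin(n)*F[1],-np.sin(n)*F[0]+np.cos(n)*F[1],F[2]],1),'M',s['ft_torque'].round(2))
E
python3 -m pendant '[[-0.5,0,0,0,0,-0.003,50],[0,0,0,0,0,0,50]]' >/dev/null; python3 q.py; python3 -m pendant '[[0,0,3,0,0,0,50],[0,0,3,0,0,0,50],[0,0,0,0,0,0,50]]'>/dev/null; python3 q.py;python3 -m pendant '[[0,0,3,0,0,0,50],[0,0,0,0,0,0,50]]' >/dev/null; python3 q.py
```

```text
t 9.4 [-37.61   0.62 205.22] F way [2.6 3.4 0.5] M [ 0.78 -0.33 -0.09]
t 9.7 [-32.84   0.86 205.21] F way [-3.   5.9  2.8] M [ 1.07  0.02 -0.1 ]
t 9.9 [-30.02   1.07 205.23] F way [-3.4  5.9  2.7] M [ 1.21  0.05 -0.13]
```

```bash
python3 -m pendant '[[0,1,0,0,0,0,50],[0,0,0,0,0,0,50]]' >/dev/null; python3 q.py; python3 -m pendant '[[0,1,0,0,0,0,50],[0,0,0,0,0,0,50]]'>/dev/null; python3 q.py;python3 -m pendant '[[0,0,3,0,0,0,50],[0,0,0,0,0,0,50]]' >/dev/null; python3 q.py
```

```text
t 10.1 [-29.95   1.35 205.19] F way [-2.6  4.1  3.1] M [ 0.94  0.17 -0.11]
t 10.3 [-29.57   1.71 205.22] F way [-1.1  0.4  3. ] M [0.38 0.23 0.  ]
t 10.5 [-25.99   1.87 205.2 ] F way [-0.6  2.   3.3] M [ 0.4   0.08 -0.04]
```

```bash
python3 -m pendant '[[0,1,0,0,0,0,50],[0,0,0,0,0,0,50]]' >/dev/null; python3 q.py; python3 -m pendant '[[0,1,0,0,0,0,50],[0,0,0,0,0,0,50]]'>/dev/null; python3 q.py;python3 -m pendant '[[0,1,0,0,0,0,50],[0,0,0,0,0,0,50]]' >/dev/null; python3 q.py
```

```text
t 10.7 [-26.01   2.5  205.21] F way [ 0.7 -1.1  2. ] M [-0.23 -0.03 -0.  ]
t 10.9 [-26.21   3.91 205.22] F way [ 1.3 -2.6  2.7] M [-0.2  -0.08 -0.04]
t 11.1 [-26.41   5.09 205.22] F way [ 0.4 -0.9  2.3] M [-0.15 -0.12 -0.02]
```

```bash
python3 -m pendant '[[0,1,0,0,0,0,50],[0,0,0,0,0,0,50]]' >/dev/null; python3 q.py; python3 -m pendant '[[0,1,0,0,0,0,50],[0,0,0,0,0,0,50]]'>/dev/null; python3 q.py
```

```text
t 11.3 [-26.52   5.94 205.19] F way [ 0.2 -3.1  3.3] M [-0.34 -0.09 -0.1 ]
t 11.5 [-26.51   6.18 205.22] F way [ 0.7 -5.7  3.3] M [-0.97  0.   -0.11]
```

```bash
python3 -m pendant '[[0,-2.5,0,0,0,0,50],[0,0,0,0,0,0,50]]' >/dev/null; python3 q.py; python3 -m pendant '[[0,0,4,0,0,0,50],[0,0,4,0,0,0,50],[0,0,4,0,0,0,50],[0,0,0,0,0,0,50]]'>/dev/null; python3 q.py
```

```text
t 11.7 [-26.55   4.83 205.2 ] F way [-0.5  0.5  1.7] M [ 0.18 -0.1   0.  ]
t 12.1 [-13.6    4.58 205.24] F way [-0.1 -0.8  2.5] M [ 0.15 -0.17  0.  ]
```

```bash
python3 -m pendant '[[0,-0.6,2,0,0,0,50],[0,0,0,0,0,0,50]]' >/dev/null; python3 q.py; python3 -m pendant '[[0,0,2,0,0,0,50],[0,0,0,0,0,0,50]]'>/dev/null; python3 q.py; python3 -m pendant '[[0,0,2,0,0,0,50],[0,0,0,0,0,0,50]]'>/dev/null; python3 q.py
```

```text
t 12.3 [-12.22   3.93 205.21] F way [-0.5  0.6  1.8] M [ 0.21 -0.   -0.03]
t 12.5 [-10.39   3.88 205.21] F way [-1.2  0.   2.7] M [0.14 0.07 0.02]
t 12.7 [ -8.33   3.87 205.21] F way [0.  0.1 2.1] M [0.2  0.15 0.03]
```

```bash
for i in 1 2 3; do :; done; python3 -m pendant '[[0,0,1.5,0,0,0,50],[0,0,0,0,0,0,50]]' >/dev/null; python3 q.py; python3 -m pendant '[[0,0,1,0,0,0,50],[0,0,0,0,0,0,50]]'>/dev/null; python3 q.py; python3 -m pendant '[[0,0,1,0,0,0,50],[0,0,0,0,0,0,50]]'>/dev/null; python3 q.py
```

```text
t 12.9 [ -6.84   3.89 205.2 ] F way [-1.3 -0.4  2.2] M [ 0.2   0.14 -0.  ]
t 13.1 [ -5.93   3.88 205.21] F way [-1.2 -0.6  3.8] M [0.14 0.18 0.01]
t 13.3 [ -4.99   3.84 205.21] F way [-1.7 -0.8  2.9] M [-0.01  0.22  0.  ]
```

```bash
python3 -m pendant '[[0,0,0.7,0,0,0,50],[0,0,0,0,0,0,50]]' >/dev/null; python3 q.py; python3 -m pendant '[[0,0,0.7,0,0,0,50],[0,0,0,0,0,0,50]]'>/dev/null; python3 q.py; python3 -m pendant '[[0,0,0.7,0,0,0,50],[0,0,0,0,0,0,50]]'>/dev/null; python3 q.py
```

```text
t 13.5 [ -4.32   3.78 205.22] F way [-1.8 -0.   2.6] M [-0.06  0.28 -0.04]
t 13.7 [ -3.75   3.76 205.19] F way [-4.6 -1.5  3.7] M [-0.17  0.48 -0.07]
t 13.9 [ -3.23   3.75 205.19] F way [-5.8 -2.6  6.2] M [-0.16  0.69 -0.15]
```

```bash
python3 -m pendant '[[0,0,0,0,0,0,85],[0,0,0,0,0,0,85],[0,0,0,0,0,0,85],[0,0,0,0,0,0,85],[0,0,0,0,0,0,85],[0,0,0,0,0,0,85]]' |tail -1; python3 q.py; python3 -m pendant '[[0,0,-5,0,0,0,85],[0,0,-10,0,0,0,85],[0,0,-15,0,0,0,85],[0,0,-15,0,0,0,85],[0,0,-7,0,-0.04,0,85],[0,0,0,0,0,0,70],[0,0,0,0,0,0,55],[0,0,0,0,0,0,42],[0,0,0,0,0,0,42],[0,0,0,0,0,0,42],[0,0,0,0,0,0,42]]'|tail -1; python3 q.py; python3 - <<'E'
from h import *
a=crop(manip.camera('top'),185,160,90,120,4); b=crop(manip.camera('side'),225,110,110,110,4)
a=a[:440]
cv2.imwrite('pics/n.png',cv2.convertScaleAbs(np.hstack([b,a]),alpha=1.6))
E
```

```text
grip_width: 0.0848
t 14.5 [ -2.84   3.96 205.22] F way [-0.4  0.3  0.4] M [ 0.03 -0.01  0.02]
grip_width: 0.0421
t 15.6 [-54.64   3.85 205.01] F way [0.1 0.4 0.3] M [0.01 0.04 0.04]
```

View pics/n.png

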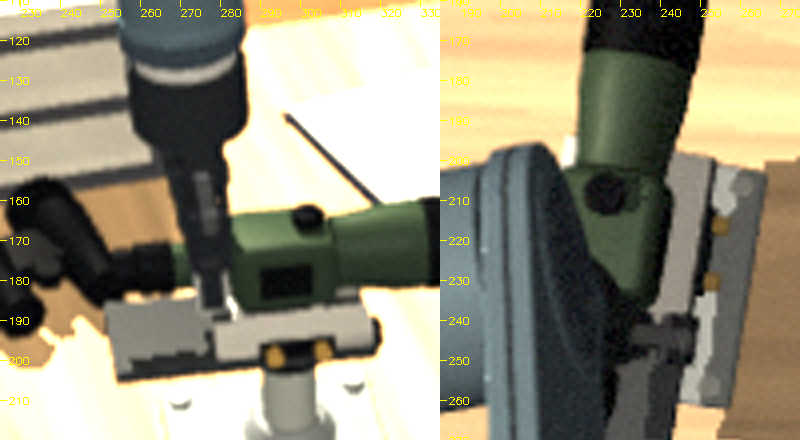

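The fingers now stand astride the eyepiece tube, just behind the shoulders (tip at about (280,187), housing rear at about (284,190)). I'll push in small steps.

```bash
python3 -m pendant '[[0,0,2,0,0,0,42],[0,0,0,0,0,0,42]]' >/dev/null; python3 q.py; python3 -m pendant '[[0,0,1,0,0,0,42],[0,0,0,0,0,0,42]]'>/dev/null; python3 q.py; python3 -m pendant '[[0,0,1,0,0,0,42],[0,0,0,0,0,0,42]]'>/dev/null; python3 q.py
```

```text
t 15.9 [-52.72   3.88 205.22] F way [-0.2  0.  -0.6] M [-0.03  0.07  0.01]
t 16.1 [-52.22   3.9  205.16] F way [-1.5 -0.1  0.7] M [-0.    0.26 -0.02]
t 16.3 [-51.12   3.96 205.22] F way [-2.4  0.3 -0.3] M [ 0.12  0.28 -0.06]
```

```bash
python3 -m pendant '[[0,0,0.6,0,0,0,42],[0,0,0,0,0,0,42]]' >/dev/null; python3 q.py; python3 -m pendant '[[0,0,0.6,0,0,0,42],[0,0,0,0,0,0,42]]'>/dev/null; python3 q.py; python3 -m pendant '[[0,0,0.6,0,0,0,42],[0,0,0,0,0,0,42]]'>/dev/null; python3 q.py
```

```text
t 16.5 [-50.67   3.95 205.2 ] F way [-5.   0.4 -0.2] M [ 0.1   0.46 -0.1 ]
t 16.7 [-50.28   3.89 205.17] F way [-5.3  0.3  1.8] M [ 0.11  0.65 -0.14]
t 16.9 [-49.96   3.9  205.16] F way [-6.9 -0.9  1.8] M [ 0.04  0.76 -0.18]
```

```bash
python3 -m pendant '[[0,0,0,0.01,0,0,42],[0,0,0,0,0,0,42]]' >/dev/null; python3 q.py; python3 -m pendant '[[0,0,0.3,0.01,0,0,42],[0,0,0,0,0,0,42]]'>/dev/null; python3 q.py; python3 -m pendant '[[0,0,0.4,0,0,0,42],[0,0,0,0,0,0,42]]'>/dev/null; python3 q.py
```

```text
t 17.1 [-49.96   3.95 205.09] F way [-4.9  0.2  0.4] M [0.15 0.77 0.01]
t 17.3 [-49.87   4.07 205.05] F way [-6.4  0.8  0.1] M [0.25 0.82 0.21]
t 17.5 [-49.73   4.09 205.02] F way [-7.7  0.3  1.3] M [0.24 0.9  0.22]
```

```bash
python3 -m pendant '[[0,0,0,-0.009,0,0,42],[0,0,0,0,0,0,42]]' >/dev/null; python3 q.py; python3 -m pendant '[[0,0,0.6,0,0,0,42],[0,0,0,0,0,0,42]]'>/dev/null; python3 q.py; python3 -m pendant '[[0,0,0.6,0,0,0,42],[0,0,0,0,0,0,42]]'>/dev/null; python3 q.py
```

```text
t 17.7 [-49.68   3.9  204.98] F way [-7.3  0.8  1.4] M [0.19 0.86 0.04]
t 17.9 [-49.41   3.89 204.96] F way [-7.1 -0.   1.7] M [0.16 0.98 0.  ]
t 18.1 [-49.13   3.9  204.98] F way [-9.7  0.   2.6] M [0.21 1.2  0.04]
```

Balanced (Mz≈0); pushing on.

```bash
python3 -m pendant '[[0,0,0.8,0,0,0,42],[0,0,0,0,0,0,42]]' >/dev/null; python3 q.py; python3 -m pendant '[[0,0,0.8,0,0,0,42],[0,0,0,0,0,0,42]]'>/dev/null; python3 q.py; python3 -m pendant '[[0,0,0.8,0,0,0,42],[0,0,0,0,0,0,42]]'>/dev/null; python3 q.py
```

```text
t 18.3 [-48.78   3.84 204.93] F way [-11.4   0.4   4. ] M [0.2  1.35 0.02]
t 18.5 [-48.44   3.84 204.93] F way [-13.3  -0.3   5.2] M [0.18 1.54 0.03]
t 18.7 [-48.1    3.83 204.9 ] F way [-14.2   0.3   7.4] M [0.22 1.74 0.  ]
```

```bash
python3 -m pendant '[[0,0,0.8,0,0,0,42],[0,0,0,0,0,0,42]]' >/dev/null; python3 q.py; python3 -m pendant '[[0,0,0.8,0,0,0,42],[0,0,0,0,0,0,42]]'>/dev/null; python3 q.py; python3 -m pendant '[[0,0,0,0,0,0,42]]'>/dev/null; python3 q.py
```

```text
t 18.9 [-47.76   3.83 204.9 ] F way [-15.    0.2   6.3] M [0.27 1.92 0.01]
t 19.1 [-47.56   3.64 204.43] F way [-15.8  -0.5   2.5] M [0.21 1.95 0.05]
t 19.2 [-47.62   3.59 204.22] F way [-16.1  -0.4   3.4] M [0.16 1.98 0.06]
```

```bash
python3 -m pendant '[[0,0,0.8,0,0,0,42],[0,0,0,0,0,0,42]]' >/dev/null; python3 q.py; python3 -m pendant '[[0,0,0.8,0,0,0,42],[0,0,0,0,0,0,42]]'>/dev/null; python3 q.py; python3 -m pendant '[[0,0,0,0,0,0,42]]'>/dev/null; python3 q.py
```

```text
t 19.4 [-47.37   3.55 204.15] F way [-18.9  -0.7   4.2] M [0.21 2.3  0.06]
t 19.6 [-47.04   3.52 204.12] F way [-19.4  -1.1   6.6] M [0.17 2.47 0.05]
t 19.7 [-47.05   3.54 204.17] F way [-19.3  -0.9   6. ] M [0.27 2.47 0.1 ]
```

```bash
python3 -m pendant '[[0,0,0.3,0,0,0,42],[0,0,0,0,0,0,42],[0,0,0,0,0,0,42]]' >/dev/null; python3 q.py; python3 -m pendant '[[0,0,0,0,0,0,42],[0,0,0,0,0,0,42]]' >/dev/null; python3 q.py; python3 -c "
from h import *
cv2.imwrite('pics/before.png',manip.camera('side'))"; python3 -m pendant '[[0,0,-2,0,0,0,42],[0,0,-3,0,0,0,42],[0,0,-4,0,0,0,42],[0,0,0,0,0,0,60],[0,0,0,0,0,0,75],[0,0,0,0,0,0,80],[0,0,0,0,0,0,80],[0,0,0,0,0.04,0,80],[-20,0,0,0,0,0,80],[-40,0,0,0,0,0,80],[-40,0,0,0,0,0,80],[0,0,-40,0,0,0,80],[0,0,-40,0,0,0,80],[0,0,-40,0,0,0,80],[0,0,0,0,0,0,80]]' >/dev/null; python3 q.py; python3 - <<'E'
from h import *
a=crop(manip.camera('top'),185,140,100,140,4); s=manip.camera('side'); b=crop(s,235,130,100,110,4)
a=a[100:540]; c=crop(cv2.imread('pics/before.png'),235,130,100,110,4)
print('diff scope px',cv2.absdiff(cv2.imread('pics/before.png')[150:200,300:350],s[150:200,300:350]).mean())
cv2.imwrite('pics/f.png',cv2.convertScaleAbs(np.hstack([b,a]),alpha=1.6))
E
```

```text
t 20.0 [-46.99   3.54 204.17] F way [-20.5  -0.7   6.5] M [0.22 2.57 0.05]
t 20.2 [-47.01   3.52 204.15] F way [-20.6  -0.9   7.4] M [0.22 2.56 0.07]
t 21.75 [-174.8     5.39  305.21] F way [ 0.4 -0.7  0.6] M [-0.04 -0.08 -0.02]
diff scope px 3.6232
```

View pics/f.png

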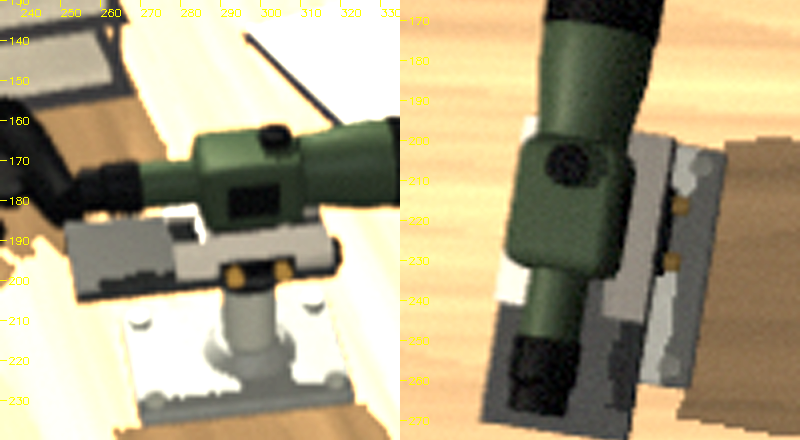

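The scope sits level between the jaws, parallel to the way, with the robot clear. I'll check that it did not spring back, then hand in.

```bash
python3 -m pendant '[[0,0,0,0,0,0,80],[0,0,0,0,0,0,80],[0,0,0,0,0,0,80]]'|tail -2; python3 - <<'E'
from h import *
g=lambda i:np.float32(cv2.cvtColor(i,cv2.COLOR_BGR2GRAY))
a=g(cv2.imread('pics/before.png')); b=g(manip.camera('side'))
for r,c in((slice(150,200),slice(300,350)),(slice(158,190),slice(288,340))): print(cv2.phaseCorrelate(a[r,c].copy(),b[r,c].copy(),cv2.createHanningWindow((c.stop-c.start,r.stop-r.start),cv2.CV_32F)))
i0=g(cv2.imread('pics/side0.png')); 
for n,(r,c) in dict(cap=(slice(262,292),slice(228,268)),tray=(slice(185,230),slice(345,400)),pen=(slice(322,360),slice(228,282)),green=(slice(222,265),slice(372,420))).items(): print(n,np.abs(i0[r,c]-b[r,c]).mean())
print(manip.state()['force']); manip.finish_job()
E
```

```text
force: [-0.1, 0.2, -0.2]
grip_width: 0.0803
((-0.07858892284360408, 0.009233576845289804), 0.9867208374023437)
((-0.16259553169951602, 0.07661293707559835), 0.9708249585496055)
cap 16.286667
tray 2.940606
pen 33.449318
green 3.6007752
[ 0.22771816 -1.2257827   0.29800248]
the job is handed in; nothing more can be done
```

The scope is mounted on its stand and was still in place after I let go; I handed the job in at about 22 s of the 61 s allowed. The hand-in gives no verdict.

- **How it went in:** I gripped the scope by its housing and laid the foot on the landing, narrow end first. I slid it under the jaws by feel, centring it sideways on light contact, then released it once it wedged. I then pushed on both shoulders with the fingers astride the eyepiece tube.
- **Push force:** the push rose steadily to 20.6 N, was held for about 0.4 s, and the sideways twist was close to zero. It never went higher, so it stayed below the 26 N that mars the jaws.
- **Last checks:** comparing pictures before and after letting go, the scope moved about 0.1–0.2 pixel (a fraction of a millimetre). It sits level in the way, and the robot touches nothing.

**Checks that disagreed or were left open:**
- **Way position:** the way's centre, found by feel, was about 3.5–4 mm to the left of my camera estimate. I followed the feel.
- **Lens cap and highlighter:** their patches of the picture differ from the first one (mean grey-level change of 16 and 33; 3–4 for the tray and green carton). I put this down to the arm's changed shadow, because the arm never went near them at low height, but I did not check it separately.
- **Not compared:** I made no before-and-after check on the red carton, binoculars and ear defenders.

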